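# Load the dish carrier into the reader under its spring-closed cover

## Task

Load the small dish reader: with one fingertip press the long thumb bar beside the track well down and keep it down, so that the spring-closed cover stands open, and with the other fingertip push the carrier along the track, under the open cover, until it is fully home against the stop. Then take the hand away so that the cover springs shut behind it. Do not lift the carrier or the dish lying in it, do not let the cover strike or rub on them, and leave the beaker, the forceps and the spare dish alone.

Things in the scene. Friction and masses are not known exactly. Their poses are not given: they have to be found in the camera images.
- reader: White bench-top dish reader, 320 x 112 mm, 67 mm high at its rear head, fast on the bench. Origin: bench level, on the track's centre line, in the plane of the cover's front lip. +x: push direction along the track into the chamber, +y left of it. The flat track (top 14 mm above the bench, 48 mm wide between rails 6 mm high) runs from x = -194 mm; nothing is above it in front of the lip
- stop (a point): Centre of the rubber stop's face at the chamber's end, reader x = 54 mm. The chamber runs from the lip plane to here; its walls rise to 35 mm above the bench. Behind it is the head, to x = 128 mm
- hinge_rod (a point): Point on the axis of the cover's hinge rod, beside the track (reader x = -108 mm, y = -38 mm, 36 mm above the bench). The rod runs along reader x for the whole track, in three bearings up to 43 mm above the bench
- cover (a joint): Rocking cover on the hinge rod, rad: 0 shut, 0.85 fully open (end stop). Grey roof 56 x 66 mm over the chamber with a lip that closes its mouth to 7 mm above the track. Pressing the thumb bar lifts it, a spring (about 3 N on the bar shut, 6 N open) shuts it. Carrier and dish pass freely above 0.65 rad. Open, it stands up to 90 mm above the bench, only behind the lip plane
- bar_mid (a point): Top of the steel thumb bar, middle of its length, 28 mm out from the rod; moves with the cover. The bar is a smooth plate 146 mm long (reader x -181 to -35 mm), 40 mm wide, right of the rod (reader y -40 to -77 mm). Shut: it rises outward by 22 deg, this point 48 mm above the bench; fully open: slopes down outward by 27 deg, this point 25 mm above it. A fingertip can slide along it all the way
- carrier: Loose black dish carrier, 0.12 kg, on the track, 1 mm play to each rail. Origin: underside of the block's centre, +x into the reader. Block 48 long, 46 wide, 12 mm high, recess for the dish (floor 5 mm up); behind it a tongue 22 wide, 3 mm thick, to an upright end plate. Starts in front of the lip. Home: front on the stop, origin at reader x = 30 mm, tongue under the shut lip, end plate outside
- push_face (a point): Middle of the rear face of the carrier's end plate (36 wide, 27 high, 5 mm thick), 89 mm behind the carrier's origin and 18 mm above the track: push here along reader +x. With the carrier home it is at reader x = -59 mm, beside the thumb bar
- dish: Clear round dish, 35 mm across, 10 mm high, 12 g, lying loose in the carrier's recess, its top 15 mm above the track. Origin: centre of its underside
- spare_dish: Bystander: another such dish on the bench to the left of the reader. Origin: centre of its underside
- forceps: Bystander: steel forceps, 134 x 18 x 9 mm, lying on the bench to the left of the track. Origin: centre of its underside
- beaker: Bystander: white beaker, 65 mm across, 80 mm high, on the bench to the right of the reader. Origin: centre of its underside
Mind the look-alikes: they are no part of the job. Leave any red look-alike of the dish alone.

How it is judged (in metres and radians):
On the way, in this order (a step that is already met when the one before it is completed fails the run):
1. a fingertip holds the cover open while the carrier is still in front of it (value of joint cover above 0.6 rad and contact force between the fingers and cover above 0.5 N and x of carrier in the frame of reader below -0.022 m), for 0.1 s.
2. a fingertip pushes the carrier half way under the held-open cover (value of joint cover above 0.55 rad and contact force between the fingers and cover above 0.5 N and x of carrier in the frame of reader above 0 m and contact force between the fingers and carrier above 0.05 N).
3. the carrier is home against the stop while a fingertip still holds the cover open (value of joint cover above 0.55 rad and contact force between the fingers and cover above 0.5 N and x of carrier in the frame of reader above 0.0265 m), for 0.1 s.
At the end, for the whole second after the job is handed in: The carrier lies flat on the track within 3.5 mm of home against the stop, the dish lies in its recess, the cover is shut (under 0.05 rad) behind the block, and all is at rest (x of carrier in the frame of reader above 0.0265 m and z of carrier in the frame of reader below 0.017 m and value of joint cover below 0.05 rad and horizontal distance between dish and carrier below 0.005 m and z of dish in the frame of carrier below 0.008 m and linear speed of carrier below 0.01 m/s); the robot touches nothing.
It fails at once if the carrier is lifted more than 8 mm off the track or tipped over 12 degrees (z of carrier in the frame of reader above 0.022 m or angle between carrier's own z axis and vertical above 0.21 rad).
It fails at once if the dish is lifted out of its recess (z of dish in the frame of carrier above 0.01 m or horizontal distance between dish and carrier above 0.008 m).
It fails at once if the cover strikes or rubs the carrier or the dish (over 1 N) (contact force between cover and carrier above 1 N or contact force between cover and dish above 1 N).
It fails at once if a bystander is moved more than 20 mm (distance of any of beaker, forceps, spare_dish from where it was at the start of the episode above 0.02 m).
It also fails if it takes over 42 s, if anything falls off the work surface, if the arm or the gripper's body presses on something with over 40 N, if the wrist force passes 120 N, or if a joint passes its speed limit or range.

## Robot

A 7-joint arm with a two-finger parallel gripper is mounted at the origin on a cart in front of the work surface, level with it; the furniture and walls round the work are solid. World frame = base frame: x ahead of the robot, y to its left, z up, the work surface at z = 0. Lengths are in mm, angles in rad, forces in N, time in s.
With the tool pointing down it reaches from about 425 to 1025 mm from the base axis. Payload 9.4 kg.
Tool frame: the origin (TCP) lies at the very end of the fingers, on their centre line; the grasp point (between the pads) lies 19 mm behind it; z points along the fingers, y is the direction in which the jaws open and shut (so a half turn about z gives the same grasp; the last joint's range is limited). The gripper opens to 85 mm and grips with 20 to 120 N. Pads are 22 mm wide; open, the fingers measure 114 mm over their backs; the gripper's body (76 mm by 85 mm) begins 54 mm behind the grasp point. The pads swing forward as they close: fully open they stand 13 mm farther back than shut.
Start: joints at [1.087, 0.599, -0.003, 1.599, 0.002, 0.943, -0.08], TCP at [286.853, -665.837, 231.275] pointing down, gripper open.
Joint ranges: [-2.57, 2.57], [-0.35, 1.97], [-1.29, 1.29], [0.11, 2.56], [-1.05, 4.19], [0.11, 1.86], [-2.63, 2.63]. Speed limits (rad/s): [2.22, 2.22, 3.01, 3.01, 3.14, 3.14, 3.14].

## Interface

Orientations are given as a unit quaternion [x, y, z, w].
In Python, from plant import sensors, eyes, job gives the robot as it stands.
- The arm moves only by the tool jog_arm, never from a script. Its argument "rows" is a list of rows, each a list of 7 numbers: the shift along the world's x, y, z in cm, then the turn, a rotation vector about the world's x, y, z in degrees, then the finger opening in cm, from 0 to 8.54. In form: [[dx, dy, dz, ax, ay, az, claw], ...]. A call has 1 to 20 rows; each row is the pose to reach, as a shift and turn from the pose measured when the call began; what a row does not reach only later rows make up. A row lasts 1/10 s, in which the tool goes at most 50 mm and 8.59 degrees, less where a joint would pass 70% of its speed; a pose out of reach is approached as far as the arm can. A call with a gripper value outside its range is refused whole. The fingers move at their own pace and stop on an object; "grip_force" is the grip in N (left out, the last holds). Time passes only in rows, so rows that repeat a pose let the fingers close. It gives the time, the measured TCP pose, the force and the opening at its end, in the units of the state.
- sensors.state(): the state, without advancing time (a new reading comes with each control period).
- eyes.capture(name): name is "scene" or "side" or "wrist"; returns the picture (384x512x3 uint8, blue, green, red); there is no depth.
- eyes.calibration(name): a dict with "fov_y" (degrees; the focal length in pixels is half the picture's height over the tangent of half this angle, whatever the lens; pixels are square), "cx", "cy" (the principal point, pixels), "rvec" (rotation vector, rad) and "tvec" (3), from world to camera coordinates, as OpenCV has them. Camera axes: x right, y down, z forward; pixel columns grow to the right and rows downward; lengths in mm; the calibration is good to about 2 mm. The wrist camera is an equidistant fisheye: a pixel r from the principal point sees the ray r / f radians off the axis. A picture is of the moment at which its call begins: read the wrist's pose just before it. calibration takes no time and is no camera call; for the wrist camera it gives the pose at the moment of the call.
- job.job_done(): hands the job in, once; it reports no verdict.
Trained networks look in the newest picture that a camera, given by its name, has taken for a name from the list of things; names that differ only in an ending like _2 or _b are one class to them, and where a whole thing is asked for, a point or a joint stands for the part that bears it (a point fixed in the world has none). Each returns a list of dicts, best first, with "confidence" (0 to 1); they miss things now and then, are a little off and sometimes report something else, mostly with a low value. They report only what shows in the picture. A call takes as long as a camera call. They do not tell look-alikes from the thing itself.
- eyes.search_frame(camera, name): "centre" ([column, row] in pixels, amid what is visible of it).
The state is a dict: "clock": time; "joints": joint angles; "dq": joint speeds; "tau": joint torques, N m; "tcp_pos": TCP position; "ee_rot": TCP orientation; "ft_force": force on the tool from outside, world axes, zero at the start; "moment": the same for the moment, N m; "opening": finger opening in mm.
Only numpy, scipy, OpenCV 4.12 (cv2) and the standard library are available. Lean on these libraries where they do the work, as an engineer would, in place of code of your own. Each camera call takes 0.05 s, during which the arm holds its last target.

## Working session

There is one attempt and no reset: what is moved stays moved. The work goes in short steps, Python scripts to look and compute and a tool call to move; the robot and the scene stay as the last step left them, time stands still between calls to the robot, and variables do not carry over. Pictures are saved under pics/ and viewed, and the job is handed in when it is done.

Besides the shell and the picture viewer there is one more tool, called after "Request:" in YAML: its name, and indented under it one key for each argument. jog_arm: Moves the arm, as the interface text tells. Its arguments: {"type":"object","properties":{"rows":{"type":"array","items":{"type":"array","items":{"type":"number"}}},"grip_force":{"type":"number"}},"required":["rows"]}

```bash
ls; mkdir -p pics
python3 - <<'E'
from plant import sensors, eyes, job
import cv2
print(sensors.state())
for n in("scene","side","wrist"):
    im=eyes.capture(n); cv2.imwrite(f"pics/{n}0.png",im); print(n,eyes.calibration(n))
    for t in ("reader","cover","bar_mid","carrier","push_face","dish","spare_dish","forceps","beaker","hinge_rod"):
        try: print(t,[( [round(c) for c in d["centre"]],round(d["confidence"],2)) for d in eyes.search_frame(n,t)])
        except Exception as e: print(t,e)
print(sensors.state()["clock"])
E
```

```text
pics
{'clock': 0.0, 'joints': array([ 1.08728575,  0.60015099, -0.00254267,  1.60013575,  0.0018    ,
        0.94288501, -0.07979445]), 'dq': array([-0.00296741,  0.00041711,  0.00026156,  0.00223696, -0.00044629,
       -0.00230606, -0.00025757]), 'tau': array([-1.09037278e-04, -7.76465964e+01,  1.56492680e+00, -2.58002776e+01,
        1.22856165e-02,  9.12341609e-03, -1.17101209e-05]), 'tcp_pos': array([ 286.66717315, -665.40417176,  230.39617737]), 'ee_rot': array([ 9.79377643e-01,  2.02036658e-01, -2.29442700e-04, -7.54353253e-04]), 'ft_force': array([ 0.88917844, -0.22832847, -0.90340673]), 'moment': array([ 0.00514677, -0.02456737,  0.05408427]), 'opening': 85.15880902709553}
scene {'fov_y': 49.54877238442298, 'cx': 255.17613297570273, 'cy': 191.78813515187352, 'rvec': array([ 2.23613777, -0.89866095,  0.37479892]), 'tvec': array([-435.15233612,  328.12329991,  702.96634158])}
reader [([237, 164], 0.74), ([218, 172], 0.16)]
cover [([222, 170], 0.71)]
bar_mid [([218, 174], 0.84), ([169, 152], 0.63)]
carrier [([197, 173], 0.58)]
push_face [([196, 170], 0.8)]
dish [([211, 162], 0
[... 278 characters left out ...]
7326008]), 'tvec': array([592.89548405, 110.99549831, 782.88904712])}
reader [([230, 245], 0.61)]
cover [([266, 234], 0.71), ([231, 245], 0.45)]
bar_mid []
carrier [([263, 257], 0.76), ([191, 277], 0.44)]
push_face [([264, 256], 0.84)]
dish [([247, 250], 0.54)]
spare_dish [([190, 278], 0.76)]
forceps [([251, 299], 0.63)]
beaker [([254, 173], 0.84)]
hinge_rod [([232, 243], 0.95)]
wrist {'fov_y': 65.70646984690485, 'cx': 254.37376676751006, 'cy': 187.7980630912613, 'rvec': array([-2.39019647,  1.57039803,  0.2548064 ]), 'tvec': array([-725.85784479,  -42.51557269,  379.62524457])}
reader []
cover []
bar_mid []
carrier []
push_face []
dish []
spare_dish []
forceps []
beaker []
hinge_rod []
1.65
```

Run:
```python
import cv2
for n,(x,y) in (("scene",(110,100)),("side",(150,130))):
    im=cv2.imread(f"pics/{n}0.png"); c=im[y:y+170,x:x+220]
    cv2.imwrite(f"pics/{n}0c.png",cv2.resize(c,None,fx=3.5,fy=3.5,interpolation=cv2.INTER_CUBIC))
```

```text
(no output)
```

View pics/scene0.png

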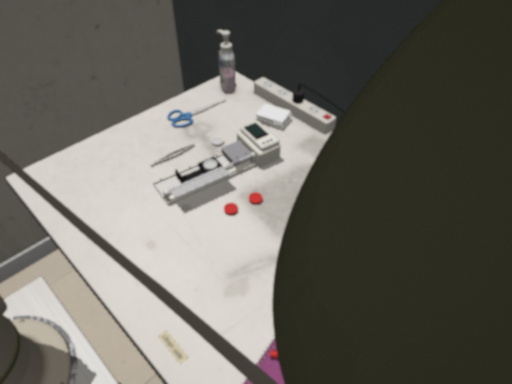

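View pics/side0.png

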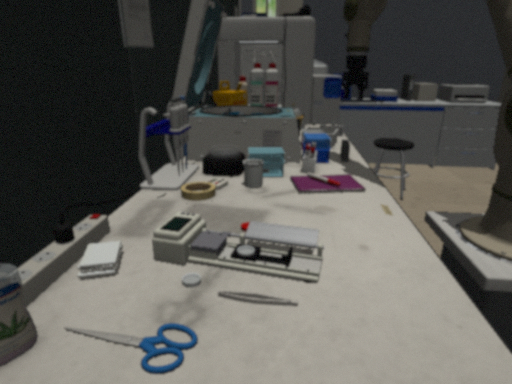

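```bash
ls pics
```

```text
scene0.png
scene0c.png
side0.png
side0c.png
wrist0.png
```

View pics/scene0c.png

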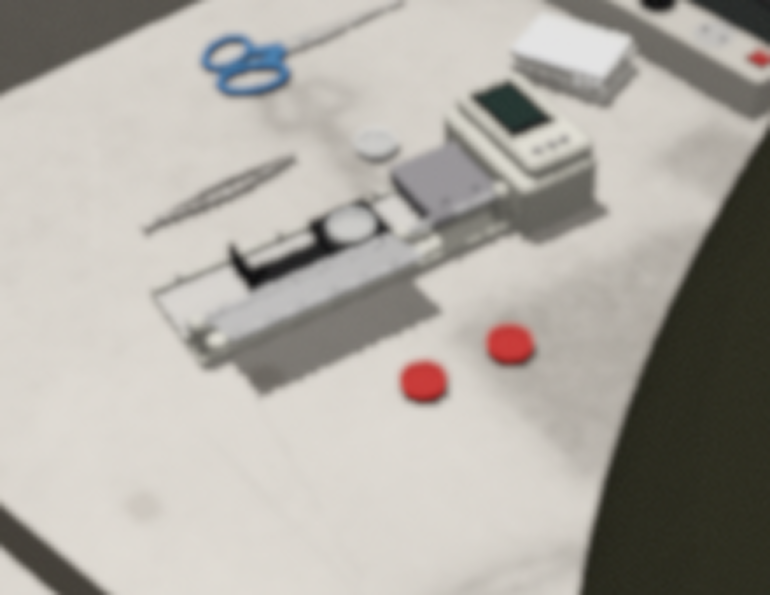

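View pics/side0c.png

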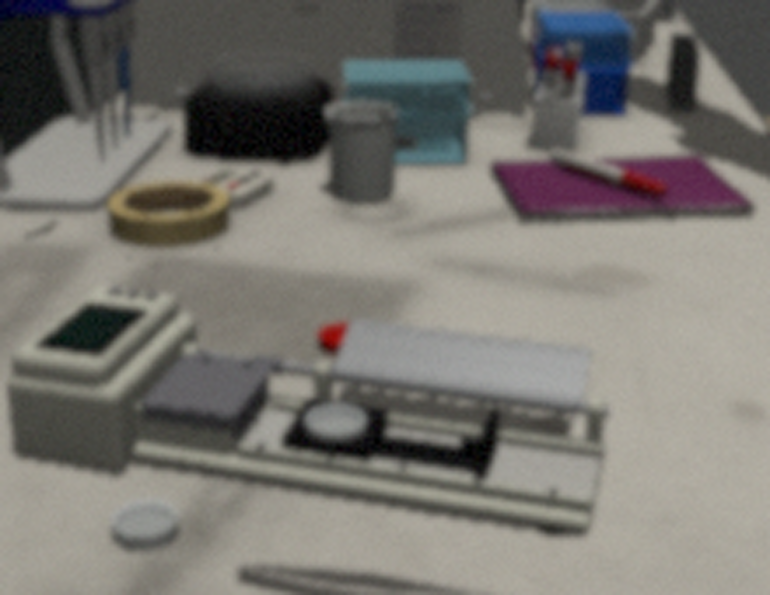

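```bash
cat > h.py <<'E'
import numpy as np, cv2
from scipy.optimize import least_squares
def proj(P,cal):
    P=np.asarray(P,float); R=cv2.Rodrigues(np.asarray(cal["rvec"]))[0]
    c=P@R.T+np.asarray(cal["tvec"]); f=192/np.tan(np.radians(cal["fov_y"]/2))
    if cal.get("fish"):
        r=np.hypot(c[:,0],c[:,1]); th=np.arctan2(r,c[:,2]); k=f*th/np.maximum(r,1e-9)
        return np.c_[cal["cx"]+k*c[:,0],cal["cy"]+k*c[:,1]]
    return np.c_[cal["cx"]+f*c[:,0]/c[:,2],cal["cy"]+f*c[:,1]/c[:,2]]
def w(q,P):
    P=np.asarray(P,float); c,s=np.cos(q[2]),np.sin(q[2])
    return np.c_[q[0]+c*P[:,0]-s*P[:,1],q[1]+s*P[:,0]+c*P[:,1],P[:,2]]
def bar(a=0,xs=(-181,-35)):
    t=np.radians(22)-a
    f=lambda x,r:(x,-38-r*np.cos(t)+1.5*np.sin(t)*1,36+r*np.sin(t)+1.5*np.cos(t))
    return [f(xs[0],42),f(xs[1],42),f(xs[1],2.2),f(xs[0],2.2)]
E
cat > fit0.py <<'E'
from h import *
from plant import eyes
cs=eyes.calibration("scene"); cd=eyes.calibration("side")
B=bar()
sc=np.array([[228,353],[420,262],[385,237],[205,322],[155,292]])/3.5+[110,100]
sd=np.array([[590,347],[345,322],[333,373],[583,403]])/3.5+[150,130]
P1=B+[(-194,28,20)]
def res(q): return np.r_[(proj(w(q,P1),cs)-sc).ravel(),(proj(w(q,B),cd)-sd).ravel()]
best=min((least_squares(res,[x0,0,a],x_scale=[100,100,1],loss="soft_l1") for a in np.arange(-3,3,.7) for x0 in(500,800)),key=lambda r:r.cost)
q=best.x; print(q,best.cost); print(res(q).reshape(-1,2).round(1))
# dish/pushface
for nm,cal in(("scene",cs),("side",cd)):
    for n,P in dict(lip=(0,0,40),stop=(54,0,20),headend=(128,0,67),dishmax=(-30,0,29)).items(): print(nm,n,proj(w(q,[P]),cal).round(0))
np.save("q.npy",q)
E
python3 fit0.py
```

```text
[ 6.44388541e+02  1.52854913e+02 -1.39825936e-01] 9.656653042239874
[[ 0.5 -3.7]
 [-0.3 -3.5]
 [ 1.7 -0.4]
 [ 0.2  0.1]
 [-2.3 -0.2]
 [ 0.3  0. ]
 [ 1.  -0.4]
 [-0.1 -1. ]
 [ 0.5 -1. ]]
scene lip [[225. 153.]]
scene stop [[242. 151.]]
scene headend [[265. 127.]]
scene dishmax [[215. 161.]]
side lip [[223. 242.]]
side stop [[197. 247.]]
side headend [[162. 222.]]
side dishmax [[237. 249.]]
```

Run:
```python
from h import *
from plant import eyes,sensors
from scipy.spatial.transform import Rotation as Ro
s=sensors.state(); c=eyes.calibration("wrist")
R=cv2.Rodrigues(c["rvec"])[0]; p=-R.T@c["tvec"]; T=Ro.from_quat(s["ee_rot"]).as_matrix()
print(p, T.T@(p-s["tcp_pos"]), (T.T@R.T).round(2)); print(T.round(2))
# ground pts
for n,uv in dict(beaker=(254,173),spare=(190,278),forceps=(251,299)).items():
    c2=eyes.calibration("side");R2=cv2.Rodrigues(c2["rvec"])[0];o=-R2.T@c2["tvec"];f=192/np.tan(np.radians(c2["fov_y"]/2))
    d=R2.T@[(uv[0]-c2["cx"])/f,(uv[1]-c2["cy"])/f,1]; z=40 if n=="beaker" else 5
    print(n,o+d*(z-o[2])/d[2])
```

```text
[ 361.76778043 -633.95375106  374.18984532] [  81.44218658    0.35921983 -142.90479714] [[ 0.   -0.95 -0.32]
 [ 1.    0.    0.  ]
 [-0.   -0.32  0.95]]
[[ 0.92  0.4  -0.  ]
 [ 0.4  -0.92 -0.  ]
 [-0.    0.   -1.  ]]
beaker [ 630.98804774 -316.86508673   40.        ]
spare [690.21320282 230.49344735   5.        ]
forceps [574.01793568 278.40388199   5.        ]
```

View pics/wrist0.png

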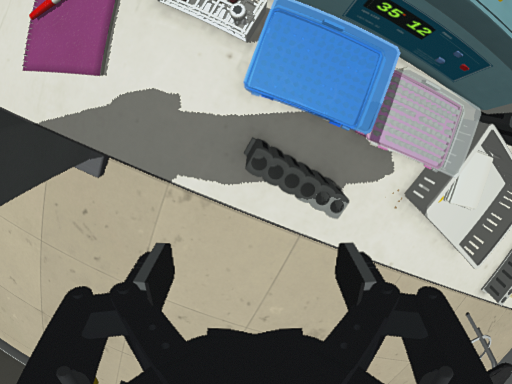

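Request:
jog_arm:
  rows:
    - [0.5,4,4,0,0,0,5.5]
    - [2,8,8,0,0,-2,5.5]
    - [4,12,8,0,0,-4,5.5]
    - [6,16.5,8,0,0,-7,5.5]
    - [8,21,8,0,0,-10,5.5]
    - [10,25.5,8,0,0,-13,5.5]
    - [12,30,8,0,0,-16,5.5]
    - [14,34.5,8,0,0,-19,5.5]
    - [16,39,8,0,0,-22,5.5]
    - [18,43.5,8,0,0,-25,5.5]
    - [20,48,8,0,0,-28,5.5]
    - [22,52.5,8,0,0,-31,5.5]
    - [24,57,8,0,0,-31.3,5.5]
    - [26,61.5,8,0,0,-31.3,5.5]
    - [28,66,8,0,0,-31.3,5.5]
    - [30,70.5,8,0,0,-31.3,5.5]
    - [32,75,8,0,0,-31.3,5.5]
    - [32.4,79,8,0,0,-31.3,5.5]
    - [32.4,80,8,0,0,-31.3,5.5]
    - [32.4,80,8,0,0,-31.3,5.5]

```text
clock: 3.65
tcp_pos: [610.5, 136.3, 311.0]
ee_rot: [0.998, -0.068, -0.0, -0.0]
ft_force: [0.2, -0.6, -0.7]
opening: 55.1
```

Run:
```python
from h import *
from plant import eyes,sensors
import pickle
s=sensors.state(); c=eyes.calibration("wrist"); im=eyes.capture("wrist"); cv2.imwrite("pics/w1.png",im); c["fish"]=1
pickle.dump((c,s),open("w1.pkl","wb"))
print({k:np.round(v,3) for k,v in s.items()})
for t in("carrier","dish","push_face","bar_mid"): print(t,[(np.round(d["centre"]),round(d["confidence"],2)) for d in eyes.search_frame("wrist",t)])
q=np.load("q.npy")
for P in bar()+[(-194,24,20),(0,0,40)]: 
    u=proj(w(q,[P]),c)[0]; print(P,u.round()); cv2.circle(im,tuple(int(v) for v in u),3,(0,0,255),1)
cv2.imwrite("pics/w1o.png",cv2.resize(im,None,fx=1.5,fy=1.5))
```

```text
{'clock': np.float64(3.65), 'joints': array([-0.233,  0.404, -0.11 ,  1.742,  0.051,  0.999, -2.069]), 'dq': array([ 0.043, -0.015,  0.044,  0.02 ,  0.012,  0.003,  0.023]), 'tau': array([-2.1340e+00, -6.2151e+01, -1.4320e+00, -2.7394e+01, -1.3300e-01,
       -6.1000e-02, -3.2400e-01]), 'tcp_pos': array([610.483, 136.341, 311.001]), 'ee_rot': array([ 0.998, -0.068, -0.   , -0.   ]), 'ft_force': array([ 0.205, -0.561, -0.712]), 'moment': array([-0.102, -0.033, -0.   ]), 'opening': np.float64(55.099)}
carrier [(array([245., 175.]), 0.66)]
dish [(array([247., 158.]), 0.86), (array([330., 176.]), 0.6), (array([338., 135.]), 0.55)]
push_face [(array([239., 175.]), 0.59)]
bar_mid [(array([269., 164.]), 0.78)]
(-181, np.float64(-76.3798120016812), np.float64(53.12425270531848)) [289. 247.]
(-35, np.float64(-76.3798120016812), np.float64(53.12425270531848)) [294. 155.]
(-35, np.float64(-39.47789458992306), np.float64(38.214910287365186)) [267. 152.]
(-181, np.float64(-39.47789458992306), np.float64(38.214910287365186)) [265. 243.]
(-194, 24, 20) [226. 244.]
(0, 0, 40) [239. 128.]
```

View pics/w1o.png

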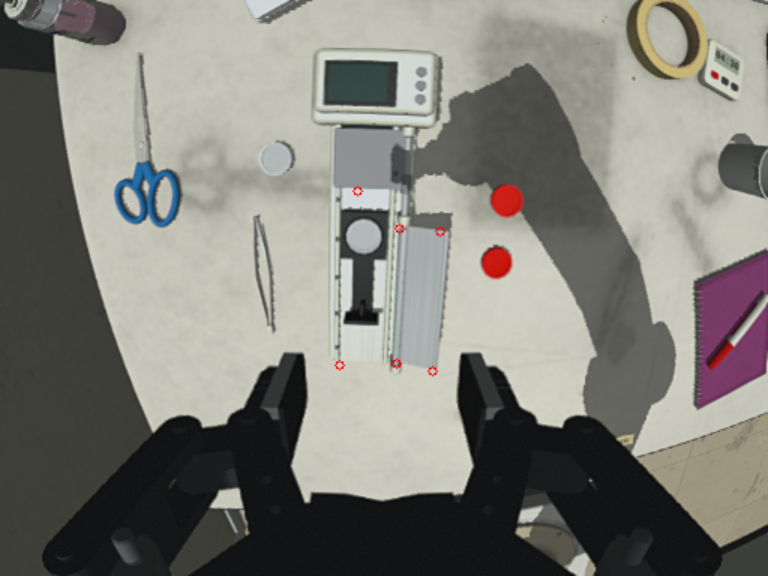

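Run:
```python
import cv2
im=cv2.imread("pics/w1.png"); c=im[110:255,205:315]
cv2.imwrite("pics/w1c.png",cv2.resize(c,None,fx=4,fy=4,interpolation=cv2.INTER_CUBIC))
```

```text
(no output)
```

View pics/w1c.png

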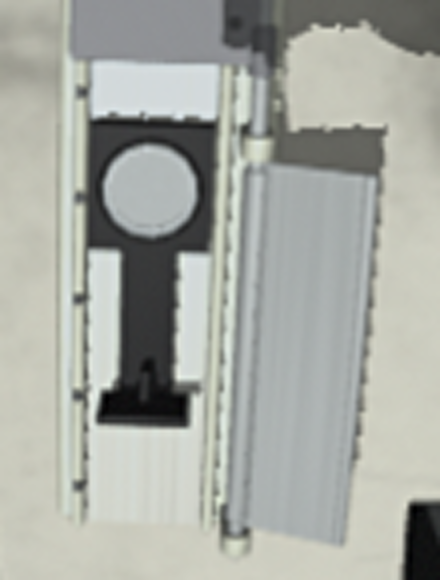

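```bash
cat > fit1.py <<'E'
from h import *
from plant import eyes
import pickle
cs=eyes.calibration("scene"); cd=eyes.calibration("side"); cw,_=pickle.load(open("w1.pkl","rb"))
B=bar()
sd=np.array([[590,347],[345,322],[333,373],[583,403]])/3.5+[150,130]
wv=np.array([[344,545],[378,178],[88,522],[203,527],[150,190],[97,423],[188,425]])/4+[205,110]
def pts(d): return B[:2]+[(-194,24,14),(-194,-24,14),(d,0,29),(d-89,18,45.5),(d-89,-18,45.5)]
def res(p):
    q=p[:3]; return np.r_[(proj(w(q,pts(p[3])),cw)-wv).ravel(),.5*(proj(w(q,B),cd)-sd).ravel()]
b=least_squares(res,list(np.load("q.npy"))+[-50],x_scale=[100,100,1,100],loss="soft_l1"); p=b.x
print(p,np.degrees(p[2]),b.cost); print(res(p).reshape(-1,2).round(2))
b2=least_squares(lambda p:res(p)[:14],p,x_scale=[100,100,1,100]); print(b2.x); np.save("q.npy",p)
for n,P in dict(rod=(-108,-38,36),lip0=(0,0,40),).items(): print(n,(proj(w(p,[P]),cw)-[205,110])*4)
print(w(p,[(p[3]-89-24,-35,0),(p[3]-89,0,0)]))
E
python3 fit1.py
```

```text
[ 6.46148780e+02  1.46142970e+02 -1.67160053e-01 -4.57825027e+01] -9.577565540792635 4.865209966567638
[[-1.16  0.67]
 [-1.89 -0.32]
 [ 0.21 -0.04]
 [-0.02 -0.33]
 [ 0.35 -1.44]
 [ 0.04  0.4 ]
 [ 1.2   0.68]
 [ 0.01 -0.15]
 [ 0.69 -0.71]
 [-0.08 -1.11]
 [-0.18 -0.73]]
[ 6.46280905e+02  1.45244752e+02 -1.71594795e-01 -4.63458830e+01]
rod [[248.38144373 353.80272571]]
lip0 [[153.45108967  63.25267838]]
[[483.75611237 138.04948097   0.        ]
 [513.2449758  168.5684412    0.        ]]
```

Run:
```python
from h import *
from plant import sensors
from scipy.spatial.transform import Rotation as Ro
s=sensors.state(); p=np.load("q.npy"); t=w(p,[(-156,-35,80)])[0]
T=Ro.from_quat(s["ee_rot"]).as_matrix(); a=np.degrees(np.arctan2(T[1,0],T[0,0]))
print(s["tcp_pos"],t-s["tcp_pos"],a,np.degrees(p[2])-a)
```

```text
[610.9181908  131.98102662 311.54979751] [-124.41836034    5.60549414 -231.54979751] -8.14623128273649 -1.431334258056145
```

Request:
jog_arm:
  rows:
    - [-4,0.2,-2,0,0,-1.4,5.5]
    - [-8,0.4,-4,0,0,-1.4,5.5]
    - [-12.4,0.6,-6,0,0,-1.4,5.5]
    - [-12.4,0.6,-10.5,0,0,-1.4,5.5]
    - [-12.4,0.6,-15,0,0,-1.4,5.5]
    - [-12.4,0.6,-18,0,0,-1.4,5.5]
    - [-12.4,0.6,-20,0,0,-1.4,5.5]
    - [-12.4,0.6,-22,0,0,-1.4,5.5]
    - [-12.4,0.6,-22,0,0,-1.4,5.5]
    - [-12.4,0.6,-22,0,0,-1.4,5.5]
    - [-12.4,0.6,-22,0,0,-1.4,5.5]

```text
clock: 5.0
tcp_pos: [487.6, 137.7, 92.6]
ee_rot: [0.996, -0.084, 0.001, 0.0]
ft_force: [0.0, -0.7, 0.3]
opening: 54.8
```

```bash
cat > look.py <<'E'
from h import *
import sys,pickle
from plant import eyes,sensors
from scipy.spatial.transform import Rotation as Ro
k=sys.argv[1]; cams=sys.argv[2:]; p=np.load("q.npy")
s=sensors.state(); print({a:np.round(s[a],3) for a in("clock","tcp_pos","ee_rot","ft_force","opening")})
T=Ro.from_quat(s["ee_rot"]).as_matrix(); d=s["tcp_pos"][:2]-p[:2]; c,n=np.cos(p[2]),np.sin(p[2])
print("reader TCP",c*d[0]+n*d[1],-n*d[0]+c*d[1],"yaw err",np.degrees(np.arctan2(T[1,0],T[0,0])-p[2]))
for nm in cams:
    cal=eyes.calibration(nm); 
    if nm=="wrist": cal["fish"]=1
    im=eyes.capture(nm); cv2.imwrite(f"pics/{nm}{k}.png",im); pickle.dump((cal,s),open(f"{nm}{k}.pkl","wb"))
    x,y,W,H={"scene":(140,110,140,105),"side":(150,160,200,140),"wrist":(0,0,512,384)}[nm]
    cv2.imwrite(f"pics/{nm}{k}c.png",cv2.resize(im[y:y+H,x:x+W],None,fx=780/W,fy=780/W,interpolation=cv2.INTER_CUBIC))
E
python3 look.py 2 wrist side
```

```text
{'clock': np.float64(5.0), 'tcp_pos': array([487.601, 137.695,  92.63 ]), 'ee_rot': array([ 0.996, -0.084,  0.001,  0.   ]), 'ft_force': array([ 0.002, -0.703,  0.325]), 'opening': np.float64(54.846)}
reader TCP -154.93198439257742 -34.70934363041438 yaw err -0.01998018240352682
```

View pics/wrist2c.png

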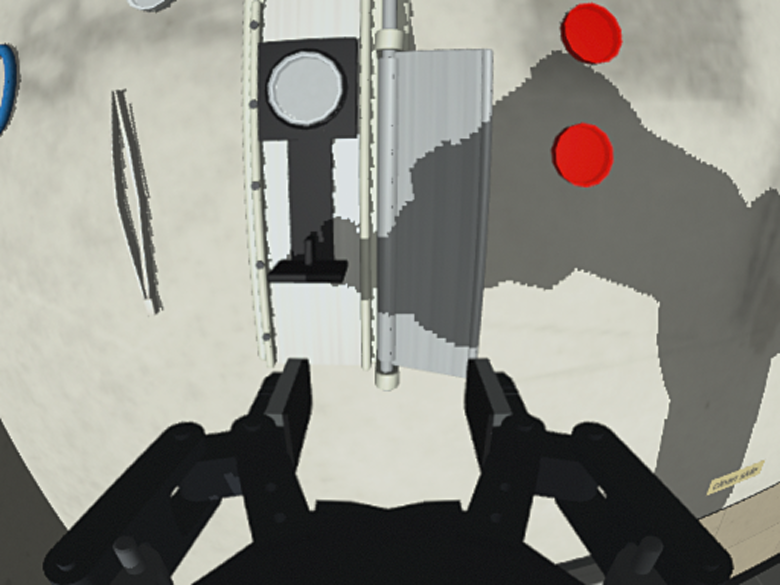

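View pics/side2c.png

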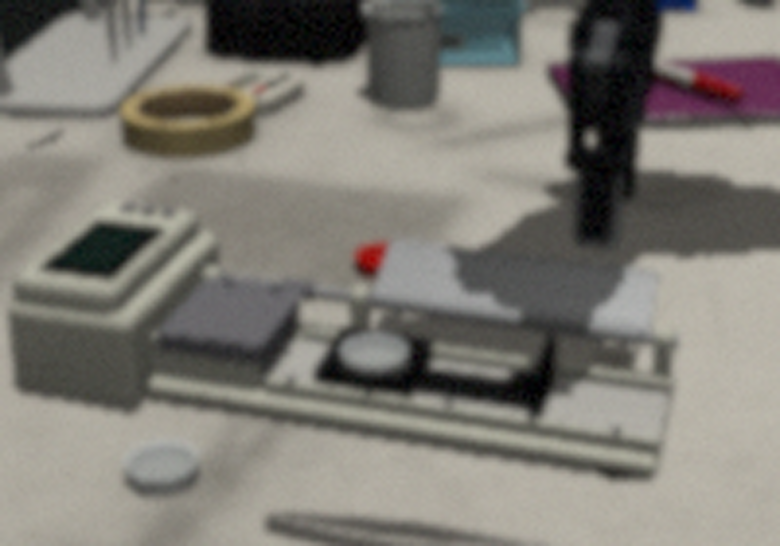

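```bash
cat > fit2.py <<'E'
from h import *
from plant import eyes
import pickle
cw,_=pickle.load(open("wrist2.pkl","rb"))
B=bar(); k=780/512
wv=np.array([[467,377],[492,50],[272,362],[362,365],[306,89],[268,281],[344,282]])/k
def pts(d): return B[:2]+[(-194,24,14),(-194,-24,14),(d,0,29),(d-89,18,45.5),(d-89,-18,45.5)]
def res(p): return (proj(w(p[:3],pts(p[3])),cw)-wv).ravel()
p0=np.r_[np.load("q.npy")][:4]
b=least_squares(res,p0,x_scale=[100,100,1,100],loss="soft_l1"); p=b.x
print(p0,p,np.degrees(p[2]),b.cost); print(res(p).reshape(-1,2).round(2)); print((res(p0)).reshape(-1,2).round(2))
print("rod pts",k*proj(w(p,[(-108,-38,36),(-35,-38,36)]),cw))
np.save("q2.npy",p)
E
python3 fit2.py
```

```text
[ 6.46148780e+02  1.46142970e+02 -1.67160053e-01 -4.57825027e+01] [ 6.47737039e+02  1.45149891e+02 -1.86623413e-01 -4.78177848e+01] -10.692733916150912 10.450109079341603
[[ 1.1   2.13]
 [-1.11 -0.01]
 [ 2.86 -0.6 ]
 [-0.58 -0.61]
 [ 1.51 -4.04]
 [-1.99  0.47]
 [-0.19  0.79]]
[[ 4.92  2.37]
 [-1.14  0.37]
 [ 6.54  1.79]
 [ 3.08  0.76]
 [ 1.82 -4.46]
 [ 0.71  0.57]
 [ 2.67 -0.1 ]]
rod pts [[390.17206096 215.94003363]
 [393.77094301  52.25537262]]
```

```bash
python3 look.py 3 wrist
python3 - <<'E'
import cv2
im=cv2.imread("pics/wrist3.png"); c=im[20:260,150:340]
cv2.imwrite("pics/w3c.png",cv2.resize(c,None,fx=2.5*1,fy=2.5,interpolation=cv2.INTER_CUBIC))
E
```

```text
{'clock': np.float64(5.1), 'tcp_pos': array([487.556, 137.899,  92.664]), 'ee_rot': array([ 0.997, -0.083,  0.001, -0.   ]), 'ft_force': array([0.451, 0.665, 0.273]), 'opening': np.float64(55.102)}
reader TCP -155.01106508492543 -34.51604607189271 yaw err 0.001297798700587564
```

View pics/w3c.png

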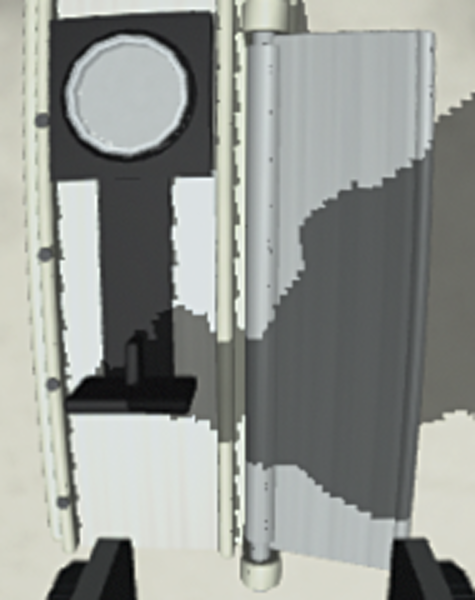

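```bash
cat > fit3.py <<'E'
from h import *
import pickle
cw,_=pickle.load(open("wrist3.pkl","rb"))
wv=np.array([[52,18],[212,12],[52,180],[212,177],[127,95],[67,412],[195,412],[78,550],[218,553],[425,30],[390,570]])/2.5+[150,20]
def pts(d,e): 
    return [(d+24,23,26),(d+24,-23,26),(d-24,23,26),(d-24,-23,26),(d,0,29),(e,18,45.5),(e,-18,45.5),(-194,24,14),(-194,-24,14)]+[bar()[1],bar()[0]]
def res(p): return (proj(w(p[:3],pts(p[3],p[4])),cw)-wv).ravel()
p0=np.r_[np.load("q.npy")[:4],-135]
b=least_squares(res,p0,x_scale=[100,100,1,100,100],loss="soft_l1"); p=b.x
print(p0,p,np.degrees(p[2]),b.cost); print(res(p).reshape(-1,2).round(2)); print((res(p0)).reshape(-1,2).round(2))
print("rod pts",2.5*(proj(w(p,[(-108,-38,36),(-35,-38,36),(-181,-38,36)]),cw)-[150,20]))
np.save("q3.npy",p)
E
python3 fit3.py
```

```text
[ 6.46148780e+02  1.46142970e+02 -1.67160053e-01 -4.57825027e+01
 -1.35000000e+02] [ 6.47223930e+02  1.46959287e+02 -1.75847078e-01 -4.91983367e+01
 -1.35666236e+02] -10.075295403743041 9.693953576347777
[[-0.31  0.29]
 [ 0.36 -0.58]
 [-0.39  0.69]
 [-0.22  0.14]
 [ 0.31 -0.54]
 [-2.82 -0.17]
 [-2.34  0.26]
 [ 1.03 -1.92]
 [ 0.61 -1.68]
 [ 0.19  0.64]
 [ 2.32  1.54]]
[[ 1.35 -2.87]
 [ 2.12 -4.22]
 [ 1.69 -2.6 ]
 [ 2.1  -3.69]
 [ 2.32 -4.12]
 [ 0.22  0.41]
 [ 0.86  0.42]
 [ 4.15 -0.67]
 [ 3.78 -0.91]
 [ 2.25  1.2 ]
 [ 5.78  1.77]]
rod pts [[264.30754471 305.67169868]
 [267.28064983  37.07961396]
 [261.49187722 546.05163493]]
```

Run:
```python
from h import *
p=np.array([647.0,146.7,-0.175,-47]); np.save("q.npy",p)
print(w(p,[(-157,-35,0)])-[487.556, 137.899,0])
```

```text
[[-1.25185142  1.67054874  0.        ]]
```

Request:
jog_arm:
  rows:
    - [-0.1,0.2,-0.5,0,0,-0.5,5.5]
    - [-0.1,0.2,-2,0,0,-0.5,5.5]
    - [-0.1,0.2,-3,0,0,-0.5,5.5]
    - [-0.1,0.2,-3.5,0,0,-0.5,5.5]
    - [-0.1,0.2,-4,0,0,-0.5,5.5]
    - [-0.1,0.2,-4,0,0,-0.5,5.5]
    - [-0.1,0.2,-4,0,0,-0.5,5.5]

```text
clock: 5.85
tcp_pos: [486.5, 140.0, 52.6]
ee_rot: [0.996, -0.088, 0.001, 0.0]
ft_force: [0.6, 0.4, 0.2]
opening: 55.4
```

```bash
python3 look.py 4 wrist side
```

```text
{'clock': np.float64(5.85), 'tcp_pos': array([486.503, 139.989,  52.62 ]), 'ee_rot': array([ 0.996, -0.088,  0.001,  0.   ]), 'ft_force': array([0.599, 0.378, 0.179]), 'opening': np.float64(55.355)}
reader TCP -156.8775905174175 -34.55194304737236 yaw err -0.04105142758852601
```

View pics/wrist4c.png

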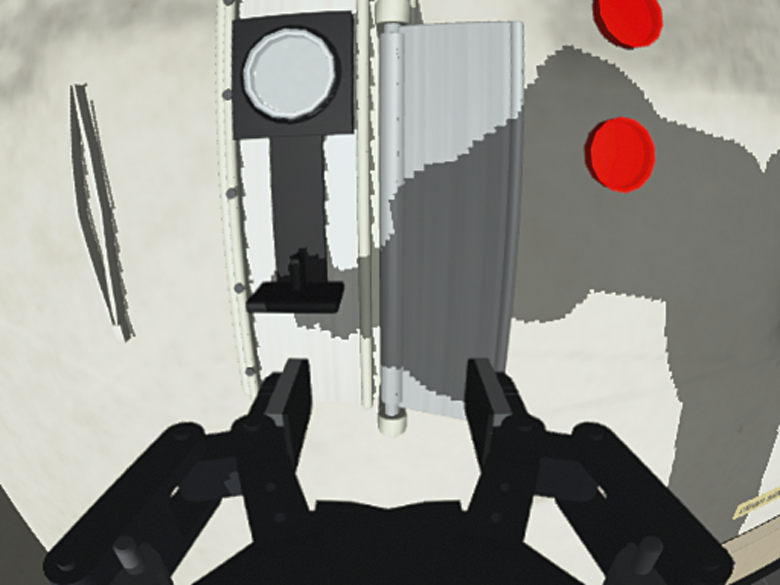

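View pics/side4c.png

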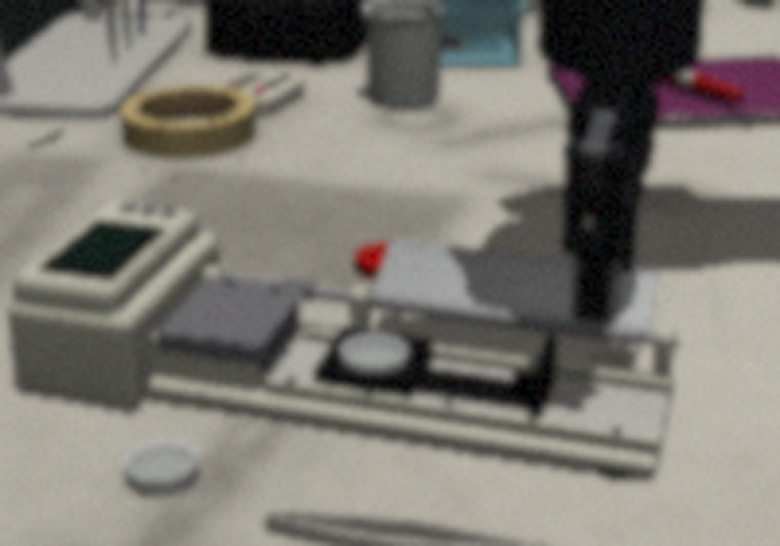

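Request:
jog_arm:
  rows:
    - [0,0,-0.5,0,0,0,5.5]
    - [0,0,-1,0,0,0,5.5]
    - [0,0,-1,0,0,0,5.5]
    - [0,0,-1,0,0,0,5.5]

```text
clock: 6.35
tcp_pos: [486.8, 140.0, 42.7]
ee_rot: [0.996, -0.088, 0.001, -0.0]
ft_force: [0.2, -0.4, 1.8]
opening: 54.8
```

Request:
jog_arm:
  rows:
    - [0,0,-0.4,0,0,0,5.5]
    - [0,0,-0.7,0,0,0,5.5]
    - [0,0,-0.7,0,0,0,5.5]
    - [0,0,-0.7,0,0,0,5.5]

```text
clock: 6.75
tcp_pos: [486.7, 139.8, 35.6]
ee_rot: [0.996, -0.088, 0.001, 0.0]
ft_force: [-0.4, -2.1, 3.0]
opening: 54.9
```

```bash
python3 look.py 5 side wrist
```

```text
{'clock': np.float64(6.75), 'tcp_pos': array([486.706, 139.76 ,  35.595]), 'ee_rot': array([ 0.996, -0.088,  0.001,  0.   ]), 'ft_force': array([-0.37 , -2.106,  3.022]), 'opening': np.float64(54.861)}
reader TCP -156.63745013967744 -34.74220555485948 yaw err -0.06423227705060096
```

View pics/side5c.png

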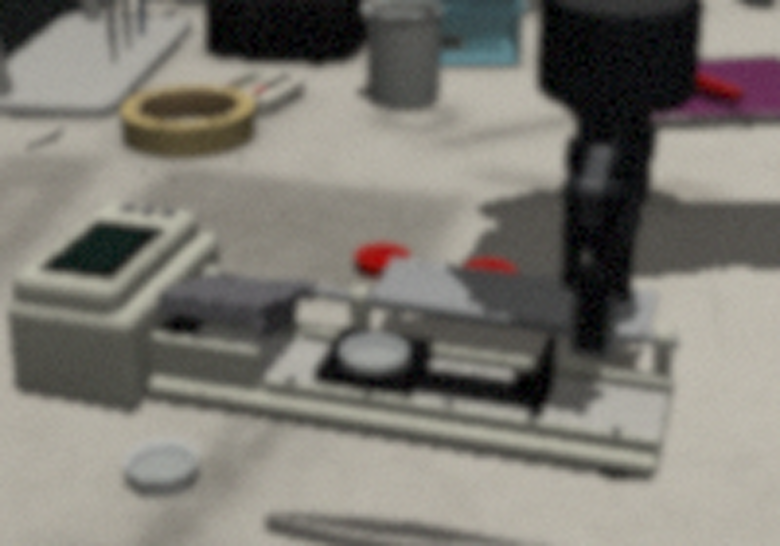

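View pics/wrist5c.png

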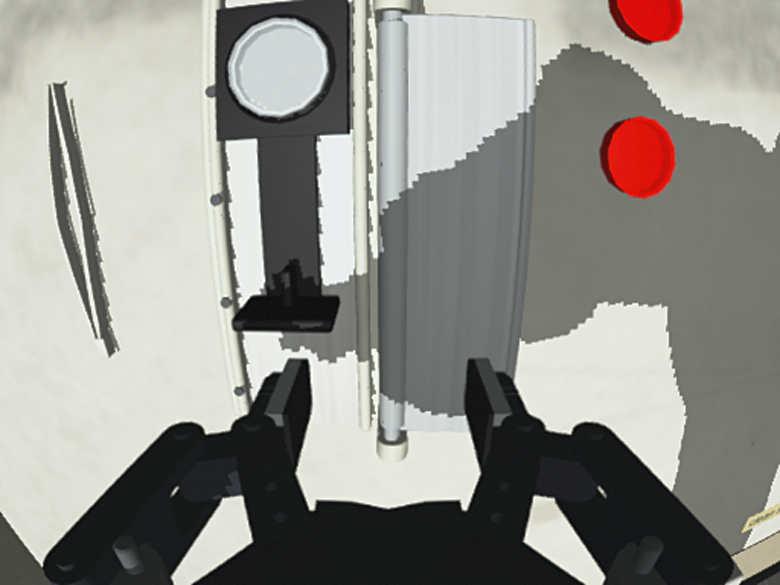

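Request:
jog_arm:
  rows:
    - [0,0,-0.4,0,0,0,5.5]
    - [0,0,-0.8,0,0,0,5.5]
    - [0,0,-0.8,0,0,0,5.5]
    - [0,0,-0.8,0,0,0,5.5]

```text
clock: 7.25
tcp_pos: [486.8, 140.0, 27.6]
ee_rot: [0.996, -0.088, 0.001, -0.0]
ft_force: [-0.4, -2.0, 4.2]
opening: 55.0
```

```bash
python3 look.py 6 side wrist scene
```

```text
{'clock': np.float64(7.25), 'tcp_pos': array([486.752, 140.035,  27.563]), 'ee_rot': array([ 0.996, -0.088,  0.001, -0.   ]), 'ft_force': array([-0.427, -1.977,  4.226]), 'opening': np.float64(55.046)}
reader TCP -156.63991046814832 -34.463411199792674 yaw err -0.044872857776495155
```

View pics/side6c.png

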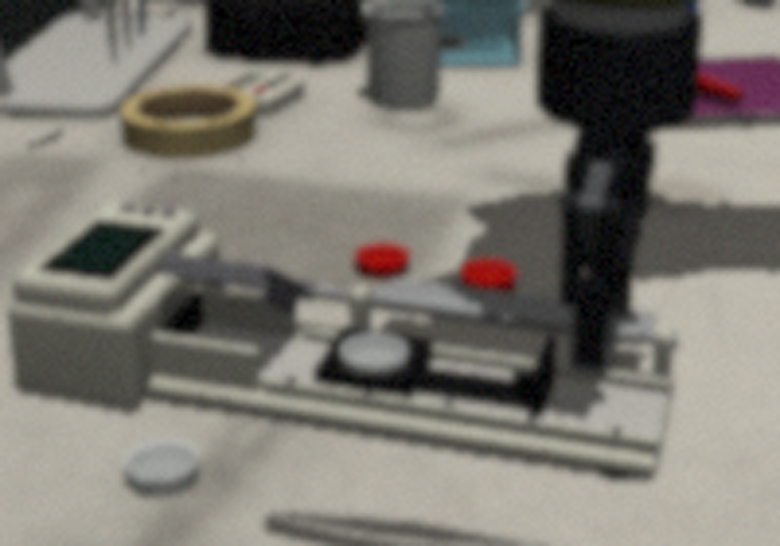

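View pics/scene6c.png

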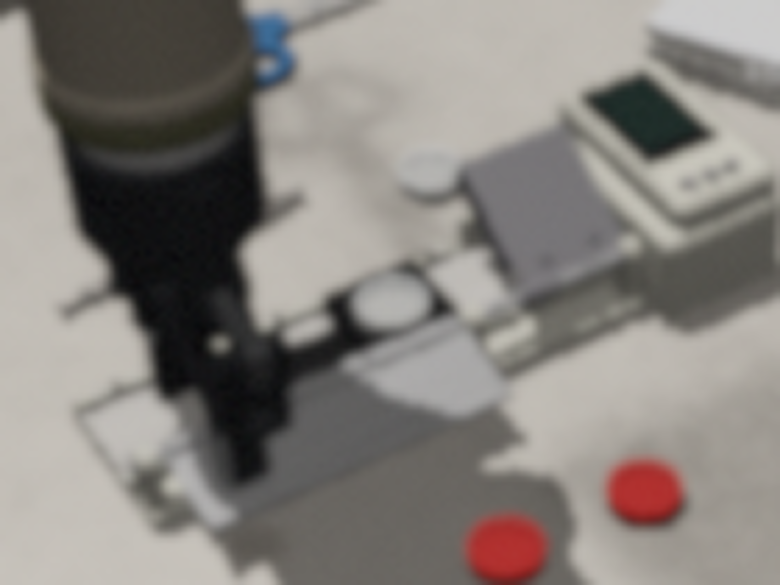

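Request:
jog_arm:
  rows:
    - [0,0,-0.2,0,0,0,5.5]
    - [0,0,-0.4,0,0,0,5.5]
    - [0,0,-0.4,0,0,0,5.5]
    - [0,0,-0.4,0,0,0,5.5]

```text
clock: 7.8
tcp_pos: [486.9, 140.5, 23.8]
ee_rot: [0.996, -0.088, 0.001, -0.0]
ft_force: [-0.3, 1.4, 5.0]
opening: 55.0
```

Request:
jog_arm:
  rows:
    - [0,0,-0.15,0,0,0,5.5]
    - [0,0,-0.15,0,0,0,5.5]
    - [0,0,-0.15,0,0,0,5.5]

```text
clock: 8.1
tcp_pos: [487.0, 140.9, 22.4]
ee_rot: [0.996, -0.087, 0.001, -0.001]
ft_force: [-0.9, 1.1, 5.2]
opening: 55.0
```

```bash
python3 look.py 7 side wrist scene
```

```text
{'clock': np.float64(8.1), 'tcp_pos': array([486.979, 140.871,  22.361]), 'ee_rot': array([ 0.996, -0.087,  0.001, -0.001]), 'ft_force': array([-0.904,  1.121,  5.207]), 'opening': np.float64(55.039)}
reader TCP -156.56199903146918 -33.601139715511174 yaw err 0.0005803508644848758
```

View pics/side7c.png

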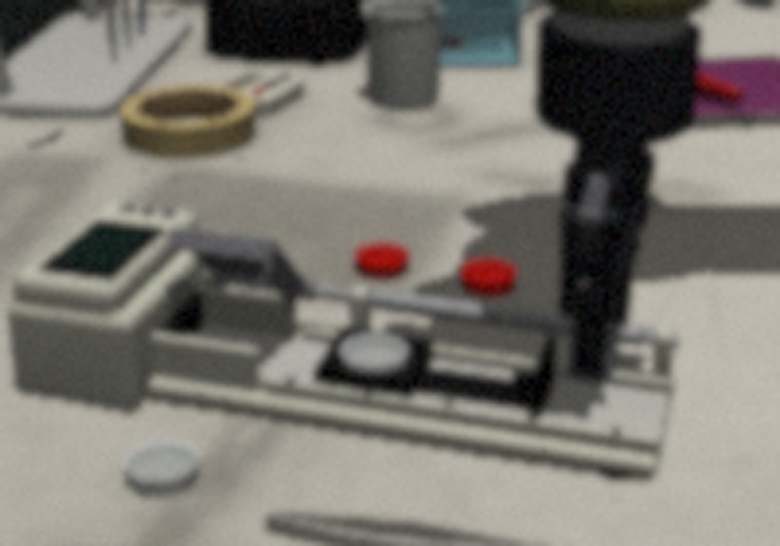

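View pics/wrist7c.png

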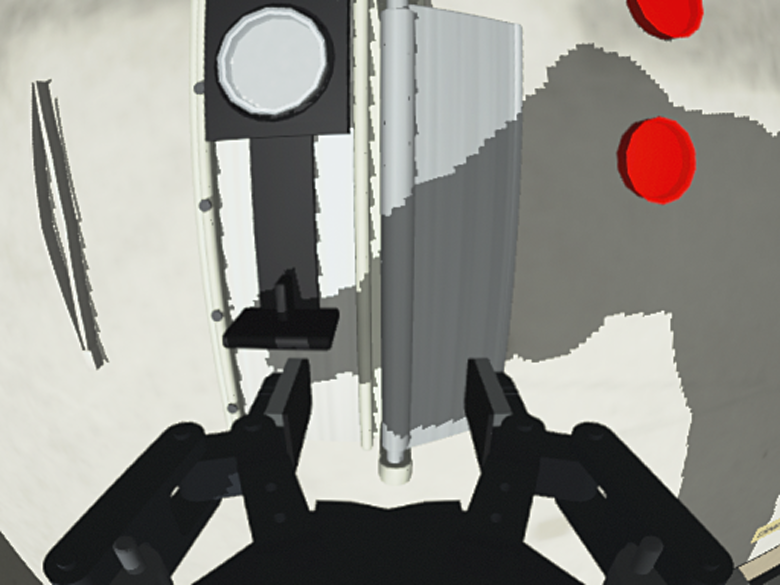

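Run:
```python
from h import *
import pickle
p=np.load("q.npy")
for k in(5,7):
    cw,_=pickle.load(open(f"wrist{k}.pkl","rb")); cd,_=pickle.load(open(f"side{k}.pkl","rb"))
    for a in(0,.25,.5,.6,.65,.7,.75,.8,.85):
        # cover roof: free edge. roof 56x66, pivot rod; lip front inner
        def roof(x,y,z):
            dy,dz=y+38,z-36; c,s=np.cos(a),np.sin(a); return (x,-38+c*dy-s*dz,36+s*dy+c*dz)
        print(k,a,(proj(w(p,bar(a)[1:3]),cw)*1.523).round().tolist(),
          ((proj(w(p,[roof(0,30,41),roof(56,30,41)]),cd)-[150,160])*3.9).round().tolist())
```

```text
5 0 [[533.0, 10.0], [401.0, 14.0]] [[258.0, 339.0], [153.0, 323.0]]
5 0.25 [[533.0, 19.0], [403.0, 15.0]] [[260.0, 305.0], [154.0, 290.0]]
5 0.5 [[525.0, 27.0], [404.0, 15.0]] [[264.0, 270.0], [159.0, 256.0]]
5 0.6 [[519.0, 29.0], [404.0, 16.0]] [[267.0, 257.0], [162.0, 243.0]]
5 0.65 [[517.0, 31.0], [404.0, 16.0]] [[268.0, 250.0], [164.0, 236.0]]
5 0.7 [[513.0, 32.0], [405.0, 16.0]] [[270.0, 243.0], [165.0, 230.0]]
5 0.75 [[510.0, 33.0], [405.0, 16.0]] [[272.0, 237.0], [167.0, 224.0]]
5 0.8 [[507.0, 34.0], [405.0, 16.0]] [[273.0, 231.0], [169.0, 218.0]]
5 0.85 [[503.0, 35.0], [405.0, 16.0]] [[275.0, 225.0], [171.0, 212.0]]
7 0 [[553.0, -2.0], [407.0, 3.0]] [[258.0, 339.0], [153.0, 323.0]]
7 0.25 [[551.0, 9.0], [409.0, 3.0]] [[260.0, 305.0], [154.0, 290.0]]
7 0.5 [[541.0, 18.0], [410.0, 4.0]] [[264.0, 270.0], [159.0, 256.0]]
7 0.6 [[535.0, 21.0], [410.0, 4.0]] [[267.0, 257.0], [162.0, 243.0]]
7 0.65 [[532.0, 22.0], [410.0, 4.0]] [[268.0, 250.0], [164.0, 236.0]]
7 0.7 [[528.0, 24.0], [410.0, 4.0]] [[270.0, 243.0], [165.0, 230.0]]
7 0.75 [[524.0, 25.0], [411.0, 4.0]] [[272.0, 237.0], [167.0, 224.0]]
7 0.8 [[521.0, 26.0], [411.0, 4.0]] [[273.0, 231.0], [169.0, 218.0]]
7 0.85 [[517.0, 27.0], [411.0, 4.0]] [[275.0, 225.0], [171.0, 212.0]]
```

Request:
jog_arm:
  rows:
    - [0.2,-0.1,-0.1,0,0,0,5.5]
    - [0.5,-0.15,-0.1,0,0,0,5.5]
    - [0.8,-0.2,-0.1,0,0,0,5.5]
    - [1.1,-0.25,-0.1,0,0,0,5.5]
    - [1.4,-0.3,-0.1,0,0,0,5.5]
    - [1.7,-0.35,-0.1,0,0,0,5.5]
    - [2.0,-0.4,-0.1,0,0,0,5.5]
    - [2.0,-0.4,-0.1,0,0,0,5.5]

```text
clock: 9.05
tcp_pos: [507.6, 136.6, 21.4]
ee_rot: [0.996, -0.088, 0.002, -0.001]
ft_force: [-2.3, -2.3, 3.5]
opening: 54.7
```

```bash
python3 look.py 8 side wrist
```

```text
{'clock': np.float64(9.05), 'tcp_pos': array([507.617, 136.594,  21.382]), 'ee_rot': array([ 0.996, -0.088,  0.002, -0.001]), 'ft_force': array([-2.295, -2.253,  3.55 ]), 'opening': np.float64(54.744)}
reader TCP -135.49462092546165 -34.21951243140272 yaw err -0.03826402386596174
```

View pics/side8c.png

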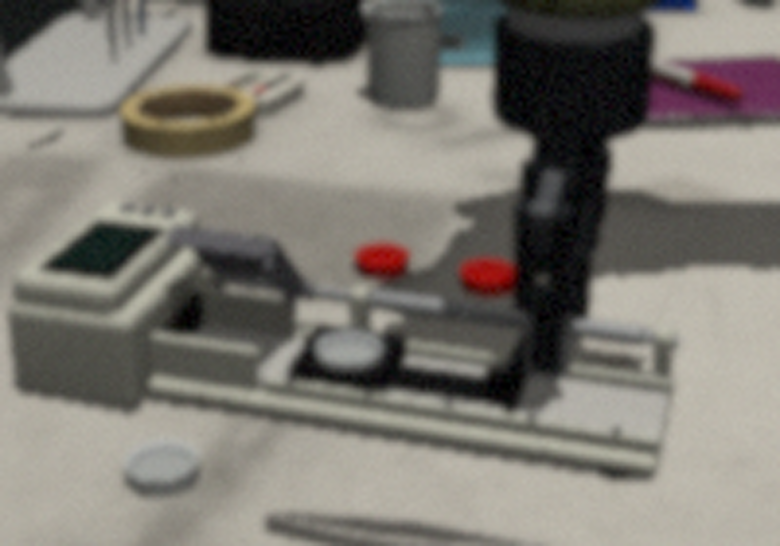

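View pics/wrist8c.png

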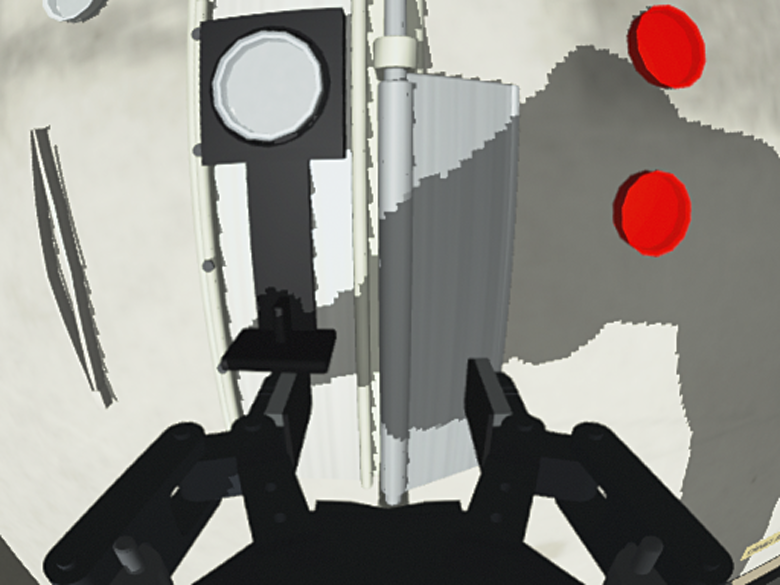

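Request:
jog_arm:
  rows:
    - [0.3,-0.05,-0.1,0,0,0,5.5]
    - [0.7,-0.1,-0.1,0,0,0,5.5]
    - [1.1,-0.2,-0.1,0,0,0,5.5]
    - [1.5,-0.25,-0.1,0,0,0,5.5]
    - [1.9,-0.35,-0.1,0,0,0,5.5]
    - [2.3,-0.4,-0.1,0,0,0,5.5]
    - [2.7,-0.5,-0.1,0,0,0,5.5]
    - [3.0,-0.55,-0.1,0,0,0,5.5]
    - [3.0,-0.55,-0.1,0,0,0,5.5]

```text
clock: 10.05
tcp_pos: [538.5, 131.0, 20.5]
ee_rot: [0.996, -0.088, 0.002, -0.001]
ft_force: [-1.6, -2.2, 3.2]
opening: 55.3
```

```bash
python3 look.py 9 side wrist
```

```text
{'clock': np.float64(10.05), 'tcp_pos': array([538.478, 131.015,  20.504]), 'ee_rot': array([ 0.996, -0.088,  0.002, -0.001]), 'ft_force': array([-1.629, -2.225,  3.195]), 'opening': np.float64(55.272)}
reader TCP -104.1332735500206 -34.339965894871646 yaw err -0.057014365245256785
```

View pics/side9c.png

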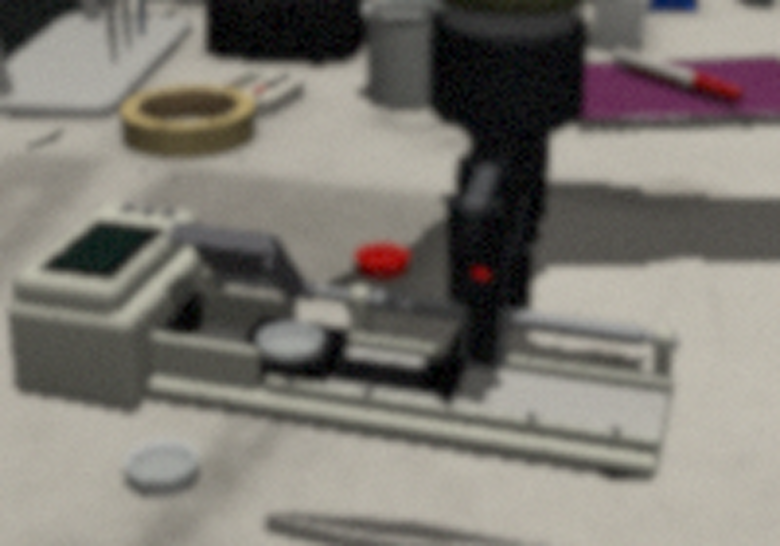

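View pics/wrist9c.png

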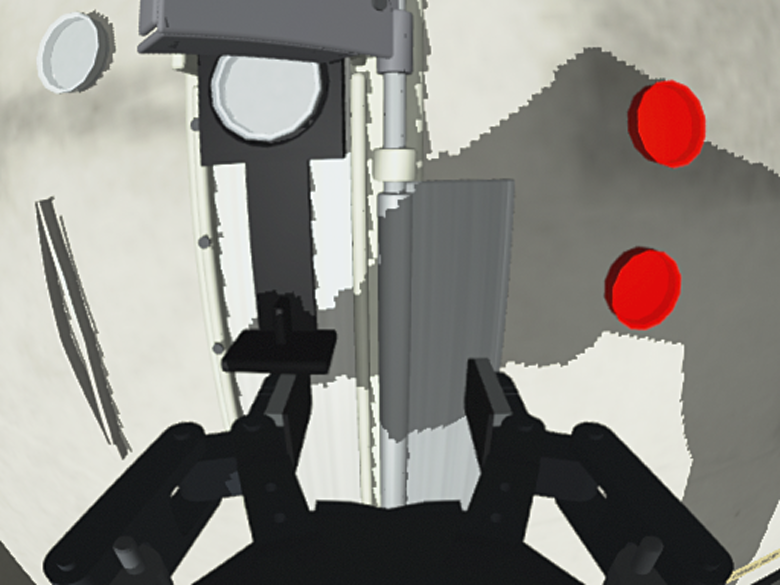

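Request:
jog_arm:
  rows:
    - [0.3,-0.05,-0.05,0,0,0,5.5]
    - [0.6,-0.1,-0.05,0,0,0,5.5]
    - [0.9,-0.15,-0.05,0,0,0,5.5]
    - [1.2,-0.2,-0.05,0,0,0,5.5]
    - [1.5,-0.25,-0.05,0,0,0,5.5]
    - [1.8,-0.3,-0.05,0,0,0,5.5]
    - [2.1,-0.37,-0.05,0,0,0,5.5]
    - [2.4,-0.42,-0.05,0,0,0,5.5]
    - [2.6,-0.46,-0.05,0,0,0,5.5]
    - [2.6,-0.46,-0.05,0,0,0,5.5]

```text
clock: 11.15
tcp_pos: [564.1, 126.3, 20.1]
ee_rot: [0.996, -0.088, 0.002, -0.001]
ft_force: [-3.8, -1.8, 5.2]
opening: 55.0
```

```bash
python3 look.py 10 side wrist
```

```text
{'clock': np.float64(11.15), 'tcp_pos': array([564.125, 126.299,  20.051]), 'ee_rot': array([ 0.996, -0.088,  0.002, -0.001]), 'ft_force': array([-3.788, -1.826,  5.197]), 'opening': np.float64(54.994)}
reader TCP -78.05757217676597 -34.518750289242185 yaw err -0.05485305073436889
```

View pics/side10c.png

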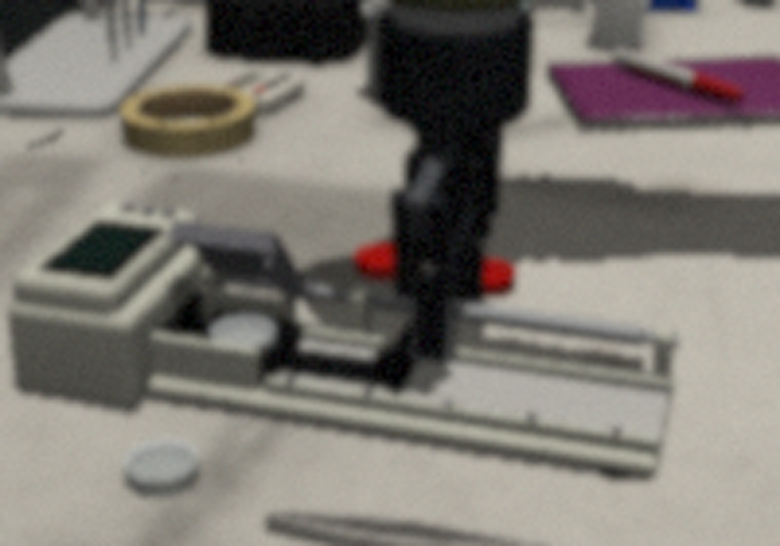

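View pics/wrist10c.png

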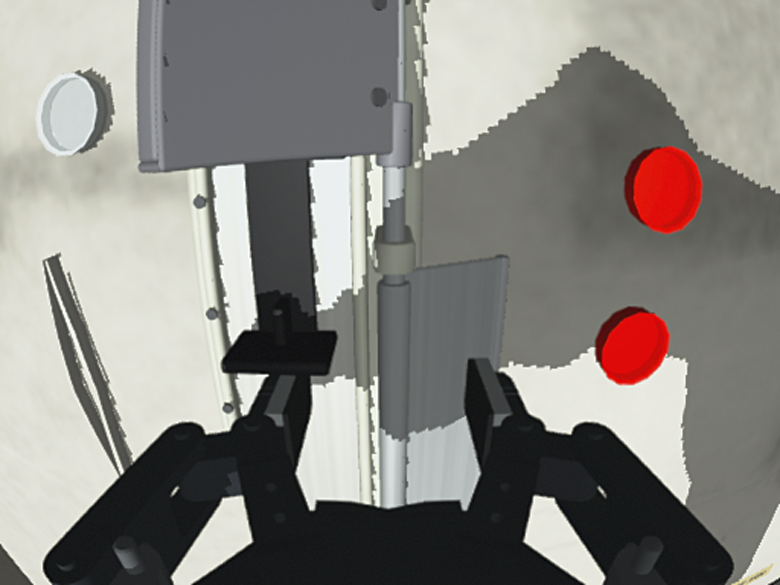

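Request:
jog_arm:
  rows:
    - [0.2,-0.03,0,0,0,0,5.5]
    - [0.4,-0.07,0,0,0,0,5.5]
    - [0.6,-0.1,0,0,0,0,5.5]
    - [0.6,-0.1,0,0,0,0,5.5]

```text
clock: 11.65
tcp_pos: [569.9, 125.2, 20.0]
ee_rot: [0.996, -0.088, 0.002, -0.001]
ft_force: [-5.0, -1.6, 3.4]
opening: 54.9
```

Request:
jog_arm:
  rows:
    - [0.1,-0.02,0,0,0,0,5.5]
    - [0.2,-0.03,0,0,0,0,5.5]
    - [0.2,-0.03,0,0,0,0,5.5]

```text
clock: 11.95
tcp_pos: [571.5, 124.9, 20.0]
ee_rot: [0.996, -0.088, 0.002, -0.0]
ft_force: [-4.9, -1.6, 5.4]
opening: 54.8
```

Request:
jog_arm:
  rows:
    - [0.1,-0.02,0,0,0,0,5.5]
    - [0.2,-0.03,0,0,0,0,5.5]
    - [0.2,-0.03,0,0,0,0,5.5]

```text
clock: 12.25
tcp_pos: [572.8, 124.7, 20.0]
ee_rot: [0.996, -0.088, 0.001, -0.0]
ft_force: [-6.1, -1.6, 5.9]
opening: 54.9
```

Request:
jog_arm:
  rows:
    - [0.1,-0.02,0,0,0,0,5.5]
    - [0.2,-0.03,0,0,0,0,5.5]
    - [0.2,-0.03,0,0,0,0,5.5]

```text
clock: 12.55
tcp_pos: [572.8, 124.7, 19.9]
ee_rot: [0.996, -0.087, -0.0, 0.0]
ft_force: [-9.4, -0.9, 8.6]
opening: 55.0
```

```bash
python3 look.py 11 side wrist
```

```text
{'clock': np.float64(12.55), 'tcp_pos': array([572.837, 124.66 ,  19.939]), 'ee_rot': array([ 0.996, -0.087, -0.   ,  0.   ]), 'ft_force': array([-9.387, -0.857,  8.608]), 'opening': np.float64(54.965)}
reader TCP -69.19321623127738 -34.615329510974654 yaw err 0.04567157711757326
```

View pics/side11c.png

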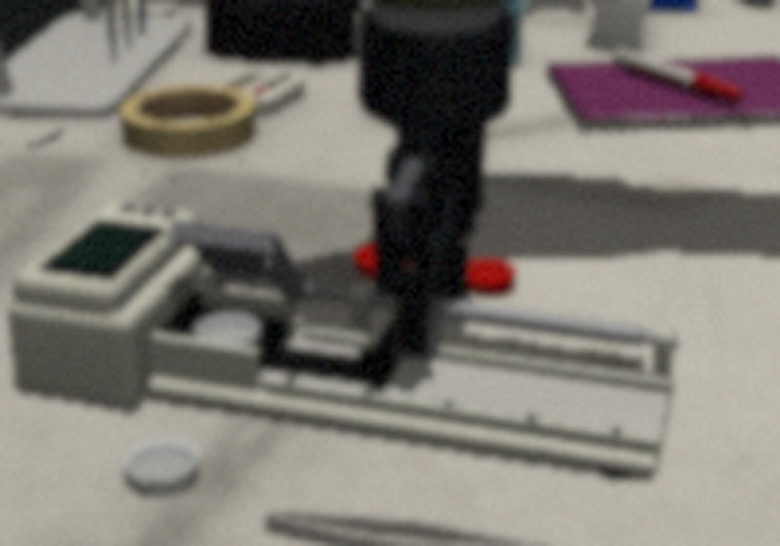

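View pics/wrist11c.png

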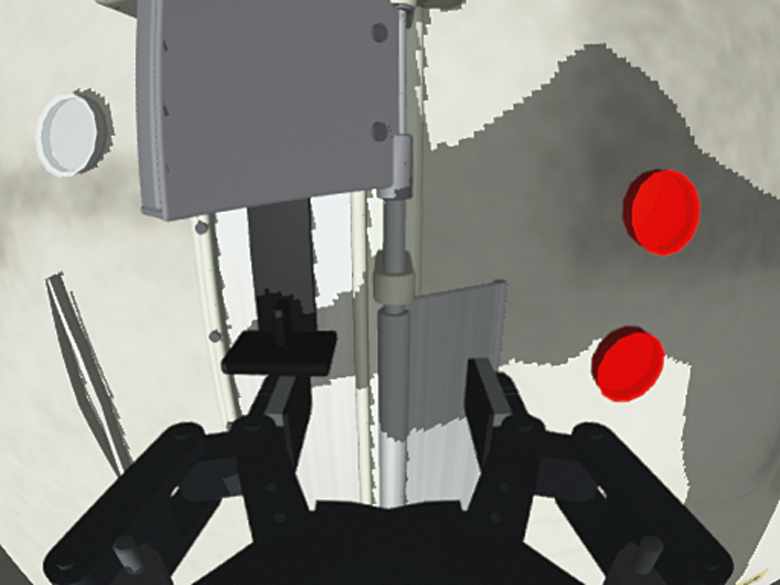

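Request:
jog_arm:
  rows:
    - [0.1,-0.02,0,0,0,0,5.5]
    - [0.2,-0.03,0,0,0,0,5.5]
    - [0.2,-0.03,0,0,0,0,5.5]
    - [0.2,-0.03,0,0,0,0,5.5]

```text
clock: 13.05
tcp_pos: [572.8, 124.7, 19.9]
ee_rot: [0.996, -0.086, -0.002, 0.0]
ft_force: [-9.6, -0.1, 8.8]
opening: 54.9
```

Request:
jog_arm:
  rows:
    - [-0.2,0.03,0,0,0,0,5.5]
    - [-0.5,0.1,0,0,0,0,5.5]
    - [-0.8,0.15,0,0,0,0,5.5]
    - [-0.8,0.15,0,0,0,0,5.5]

```text
clock: 13.45
tcp_pos: [565.8, 126.5, 20.3]
ee_rot: [0.996, -0.086, -0.001, -0.0]
ft_force: [3.0, -1.2, 5.3]
opening: 54.6
```

```bash
python3 look.py 12 side wrist
```

```text
{'clock': np.float64(13.45), 'tcp_pos': array([565.775, 126.528,  20.268]), 'ee_rot': array([ 0.996, -0.086, -0.001, -0.   ]), 'ft_force': array([ 2.993, -1.202,  5.27 ]), 'opening': np.float64(54.634)}
reader TCP -76.47201746952477 -34.00532112740558 yaw err 0.12625185538684194
```

View pics/wrist12c.png

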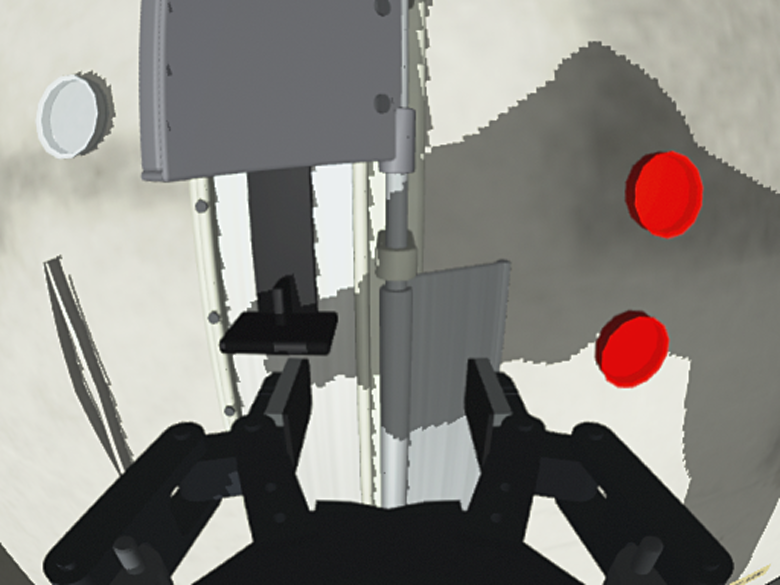

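View pics/side12c.png

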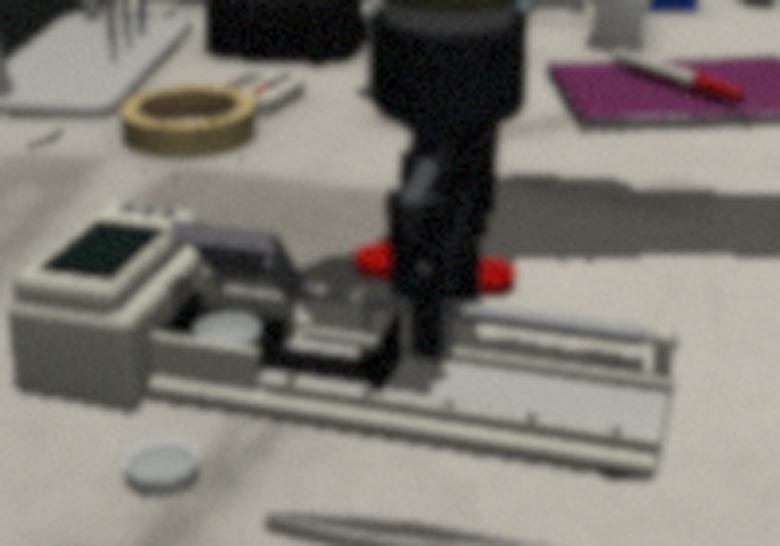

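Run:
```python
from h import *
import pickle
p=np.load("q.npy")
cw,_=pickle.load(open("wrist12.pkl","rb"))
for e in(-55,-59,-63): print(e,(1.523*proj(w(p,[(e,18,45.5),(e,-18,45.5)]),cw)).round().tolist())
cd,_=pickle.load(open("side12.pkl","rb"))
for d in(26,30,34): print(d,(3.9*(proj(w(p,[(d,0,29)]),cd)-[150,160])).round().tolist())
cw,_=pickle.load(open("wrist8.pkl","rb"))
```

```text
-55 [[215.0, 350.0], [331.0, 354.0]]
-59 [[217.0, 362.0], [331.0, 366.0]]
-63 [[219.0, 373.0], [332.0, 377.0]]
26 [[234.0, 325.0]]
30 [[226.0, 324.0]]
34 [[219.0, 323.0]]
```

Request:
jog_arm:
  rows:
    - [0,0,0.4,0,0,0,5.5]
    - [0,0,0.8,0,0,0,5.5]
    - [0,0,1.3,0,0,0,5.5]
    - [0,0,1.8,0,0,0,5.5]
    - [0,0,2.3,0,0,0,5.5]
    - [0,0,3,0,0,0,5.5]
    - [0,0,4.5,0,0,0,5.5]
    - [0,0,7,0,0,0,5.5]
    - [-2,0,11,0,0,0,5.5]
    - [-4,0,15,0,0,0,5.5]
    - [-4,0,18,0,0,0,5.5]
    - [-4,0,20,0,0,0,5.5]
    - [-4,0,20,0,0,0,5.5]
    - [-4,0,20,0,0,0,5.5]

```text
clock: 14.95
tcp_pos: [525.7, 126.6, 220.6]
ee_rot: [0.996, -0.086, -0.001, -0.0]
ft_force: [-0.6, 0.4, -0.1]
opening: 54.9
```

```bash
python3 look.py 13 side wrist
```

```text
{'clock': np.float64(14.95), 'tcp_pos': array([525.717, 126.554, 220.577]), 'ee_rot': array([ 0.996, -0.086, -0.001, -0.   ]), 'ft_force': array([-0.621,  0.412, -0.072]), 'opening': np.float64(54.862)}
reader TCP -115.92337894128667 -40.95505330826293 yaw err 0.1298881274208645
```

View pics/wrist13c.png

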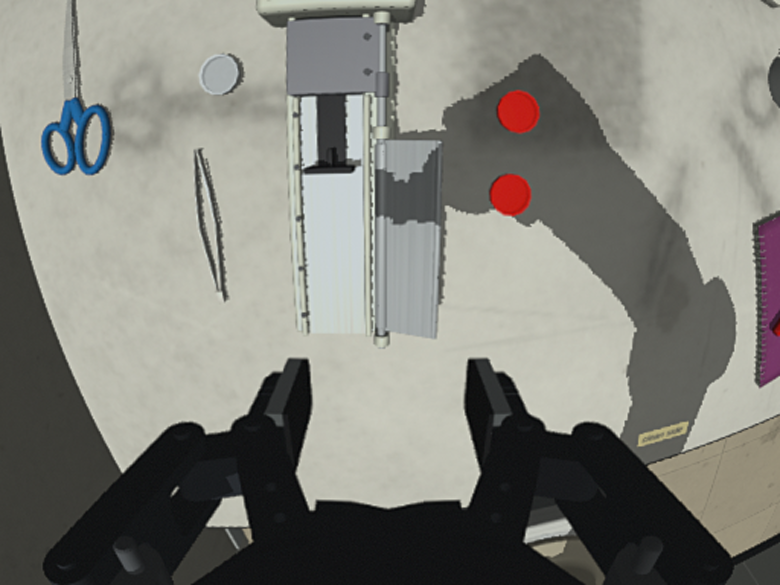

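View pics/side13c.png

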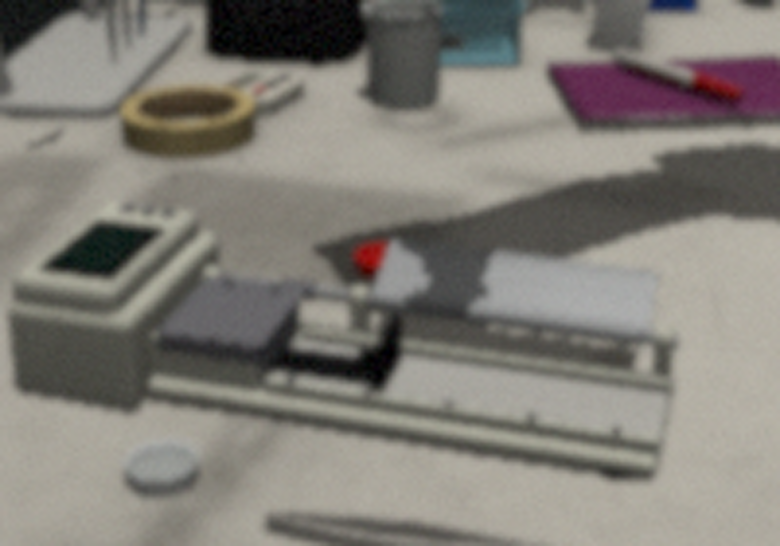

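The cover is shut, as it was at the start, with the end plate outside it at wrist pixel (330, 168). The bystanders have not moved and the hand is clear.

```bash
python3 -c "
from plant import job,sensors
print(sensors.state()['dq'].round(3)); print(job.job_done())"
```

```text
[-0.001  0.011 -0.     0.003 -0.001  0.001  0.002]
the job is handed in; nothing more can be done
None
```

The carrier is loaded and the cover has sprung shut behind it. I handed the job in at about 15 s of the 42 s allowed; no verdict is reported.

**What I did:** One fingertip pressed the thumb bar until the cover stood at about 0.7 rad, judged from the images. With the other fingertip I pushed the carrier until it stopped moving. At that point the push force rose to about 9.5 N and the TCP stalled at 572.8 mm. I backed off about 7 mm along the track and then lifted the hand away.

**Last checks:**
- **Carrier home:** before the cover shut, the side view put the dish at about reader x = 29 mm, against 30 mm at home. The wrist view put the push face at about -56 mm, against -59 mm at home. The two views differ by up to 4 mm, within the roughly 2–3 mm error of my pose fit. The force rise and stall agree with the carrier being on the stop.
- **Cover:** it looks the same as in the shut picture from the start, with the end plate outside it.
- **Bystanders:** the spare dish, forceps, beaker and red look-alikes are where they were, by eye.
- **Robot:** the measured force is near zero, so the hand is touching nothing.

**Not checked:** I could not see the dish once the cover was shut. I also had no direct reading of the cover angle or of any contact between the cover and the carrier.

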